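# Put the shallow baking tin away under the low shelf

### The arm

A 6-joint arm with a two-finger parallel gripper is mounted at the origin on the work surface. World frame = base frame: x ahead of the robot, y to its left, z up, the work surface at z = 0. Lengths are in m, angles in rad, forces in N, time in s.
With the tool pointing down it reaches from about 0.3 to 0.85 m from the base axis. Payload 4.2 kg.
Tool frame: the origin (TCP) lies between the finger pads; the fingertips stand 19 mm ahead of it and the grasp point (between the pads) is the TCP (bot.tips_ahead is the z of the fingertips in the tool frame, in m); z points along the fingers, y is the direction in which the jaws open and shut (so a half turn about z gives the same grasp; the last joint's range is limited). The gripper opens to 91 mm and grips with 3 to 60 N. Pads are 32 mm wide; open, the fingers measure 118 mm over their backs; the gripper's body (76 mm by 178 mm) begins 60 mm behind the grasp point.
Start: joints at [-1.236, 0.32, 1.565, -0, 1.257, -0.02], TCP at [0.2, -0.539, 0.233] pointing down, gripper open.
Joint ranges: [-3.11, 3.11], [-0.84, 2.01], [0.21, 2.61], [-1.34, 4.49], [0.05, 2.63], [-2.56, 2.56]. Speed limits (rad/s): [2.57, 2.57, 3.14, 3.14, 3.14, 3.14].

### API

Orientations are given as a 3x3 rotation matrix whose columns are the frame's x, y, z axes.
In Python, from cell import bot, eyes gives the robot as it stands.
- The arm moves only by the tool arm_command, never from a script. Its argument "increments" is text: rows parted by semicolons, each of 7 numbers parted by spaces: the closure, from -1 (fully open) to 1 (shut), then the shift along the world's x, y, z in mm, then the turn, a rotation vector about the world's x, y, z in rad. In form: grip dx dy dz wx wy wz; .... A call has 1 to 5 rows; each row shifts and turns the commanded pose from where the row before left it; what a row does not reach is not made up. A row lasts 1/12 s, in which the tool goes at most 41.7 mm and 7.16 degrees, less where a joint would pass 70% of its speed; a pose out of reach is approached as far as the arm can. A call is refused whole if a number of a shift passes 41.7 or a number of a turn 0.125, either way. A call with a gripper value outside its range is refused whole. The fingers move at their own pace and stop on an object; the grip force is fixed at half the most. Time passes only in rows, so rows that do not move let the fingers close. It gives the time, the measured TCP pose, the force and the opening at its end, in the units of the state.
- bot.sense(): the state, without advancing time (a new reading comes with each control period).
- eyes.camera(name): name is "side" or "top" or "wrist"; returns a dict with "pixels" (400x640x3 uint8, red, green, blue), "intrinsics" (3x3 intrinsics, pixels), "dist_coeffs" ([k1, k2, p1, p2, k3] as OpenCV has them; the pictures are not rectified), "extrinsics" (4x4, takes a point from world to camera coordinates). Camera axes: x right, y up, looking along -z (the intrinsics and any distortion apply to the point x, -y, -z); pixel columns grow to the right and rows downward; lengths in m; the calibration is good to about 2 mm. A picture is of the moment at which its call begins. There is no depth.
- bot.hand_in(): hands the job in, once; it reports no verdict.
The state is a dict: "time": time; "joints": joint angles; "qvel": joint speeds; "joint_torque": joint torques, N m; "tcp_pos": TCP position; "ee_rot": TCP orientation; "ft_force": force on the tool from outside, world axes, zero at the start; "torque": the same for the moment, N m; "gripper_width": opening from 0.0 (shut) to 1.0 (fully open).
Only numpy, scipy, OpenCV 4.12 (cv2) and the standard library are available. Lean on these libraries where they do the work, as an engineer would, in place of code of your own. Each camera call takes 0.05 s, during which the arm holds its last target.

### The job

Slide the shallow rectangular baking tin in under the low steel riser shelf, from its open side that faces the tins, until the whole tin is under the shelf and only its handle sticks out, pointing squarely out of the opening. Leave the deep tin where it stands.

Things in the scene. Friction and masses are not known exactly. Their poses are not given: they have to be found in the camera images.
- tin_center (a point): Centre, half-way up, of the loose shallow baking tin: dark steel, open-topped, 140 (x) x 120 (y) x 40 mm high, about 0.4 kg, standing flat on the table (this point 20 mm above the table). Its x axis points away from its handle; z is up. It passes under the shelf with 15 mm to spare above.
- tin_handle (a point): Point to grip on the shallow tin's straight black handle: 160 mm behind tin_center along the tin's -x and 30 mm above the table. The bar is 16 mm wide (y), 12 mm high, and runs level from the tin's wall (70 mm from tin_center) to 200 mm from tin_center. Axes as the tin's. Held here, the tin slides easily along the table.
- shelf: Fixed low steel riser shelf: plate 200 deep (x), 404 wide (y), underside 55, top 70 mm above the table; bowl and tub on it reach 160 mm. Origin on the table under the plate's centre. Open side at x = -100 mm faces the tins; +x runs in under it. Four corner legs leave 380 mm clear between them in y; a low bar at the back, inner face at x = +90 mm, stops what is pushed in.
- deep_tin_center (a point): Centre, half-way up, of the loose deep tin, a bystander: same outline, colour and handle (70 mm above the table) as the shallow tin but 85 mm high, too tall for the shelf; 42.5 mm above the table. x points away from its handle. It stands beside the shallow tin, on either side.

How it is judged:
By the outcome, as a careful person would: the job done as asked, in the order asked, and still so for the second after the job is handed in, with the robot touching nothing.
It also fails if it takes over 38 s, if anything falls off the work surface, if the arm or the gripper's body presses on something with over 40 N, if the wrist force passes 120 N, or if a joint passes its speed limit or range.

## Working session

There is one attempt and no reset: what is moved stays moved. The work goes in short steps, Python scripts to look and compute and a tool call to move; the robot and the scene stay as the last step left them, time stands still between calls to the robot, and variables do not carry over. Pictures are saved under pics/ and viewed, and the job is handed in when it is done.

Besides the shell and the picture viewer there is one more tool, called after "Call:" as name(argument=value, ...) on one line, values as JSON. arm_command: Moves the arm, as the interface text tells. Its arguments: {"type":"object","properties":{"increments":{"type":"string"}},"required":["increments"]}

```bash
mkdir -p pics; ls; python3 - <<'E'
from cell import bot,eyes
import cv2
for n in ["top","side"]:
    c=eyes.camera(n); cv2.imwrite(f"pics/{n}0.png",c["pixels"][:,:,::-1]); print(n,c["intrinsics"].tolist(),c["dist_coeffs"],c["extrinsics"].tolist())
s=bot.sense(); print(s["time"],s["tcp_pos"],s["ee_rot"],s["gripper_width"])
E
```

```text
pics
top [[471.3821206530827, 0.0, 316.34058906895166], [0.0, 471.3821206530827, 196.11211572458822], [0.0, 0.0, 1.0]] [-0.14275778  0.          0.          0.          0.        ] [[-0.01886930817218073, -0.9993942358746708, -0.029242272647419545, -0.01058898475411807], [0.9830834851491723, -0.02387482709862723, 0.18159530241162017, -0.5244531940617625], [-0.18218345269551892, -0.025321017584082287, 0.9829384699117469, -0.911507554957802], [0.0, 0.0, 0.0, 1.0]]
side [[504.91126127114194, 0.0, 319.6293337171329], [0.0, 504.91126127114194, 190.94431417489784], [0.0, 0.0, 1.0]] [-0.01879271  0.          0.          0.          0.        ] [[-0.9897210015294776, -0.1418841276722328, -0.017922986530628415, 0.5072177751316836], [0.09593877134365156, -0.7516562109584931, 0.6525401847247353, -0.10851836083105014], [-0.10605701902541897, 0.6441132158574381, 0.7575421267977319, -1.0803704679963708], [0.0, 0.0, 0.0, 1.0]]
0.1 [ 0.19961503 -0.53878715  0.23221948] [[ 9.37724451e-01  3.47379608e-01 -5.11393083e-04]
 [ 3.47379982e-01 -9.37723252e-01  1.50052856e-03]
 [ 4.17078390e-05 -1.58473004e-03 -9.99998743e-01]] 1.0018612047944098
```

View pics/top0.png

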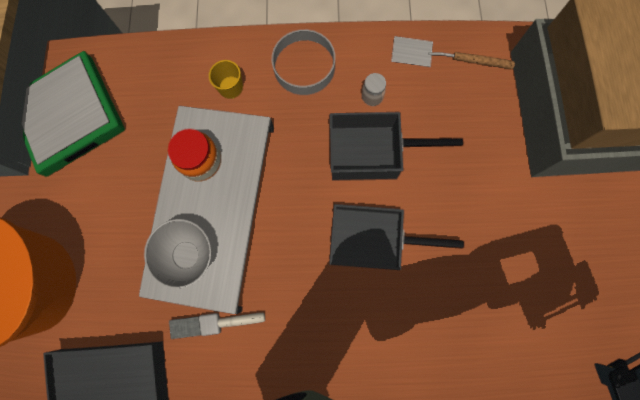

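View pics/side0.png

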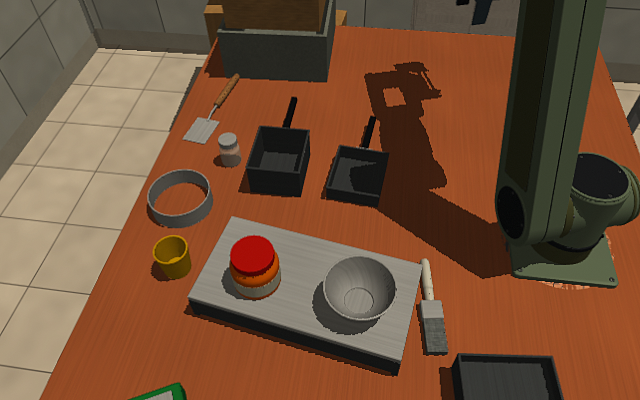

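```bash
cat > h.py <<'E'
import numpy as np,cv2
from cell import bot,eyes
def ray(c,px,z):
    K=np.array(c["intrinsics"]);d=np.array(c["dist_coeffs"]);E=np.array(c["extrinsics"])
    u=cv2.undistortPoints(np.array(px,float).reshape(-1,1,2),K,d).reshape(-1,2)
    dirs=np.c_[u[:,0],-u[:,1],-np.ones(len(u))]@E[:3,:3]
    o=-E[:3,:3].T@E[:3,3]
    return o+dirs*((z-o[2])/dirs[:,2])[:,None]
def proj(c,P):
    K=np.array(c["intrinsics"]);d=np.array(c["dist_coeffs"]);E=np.array(c["extrinsics"])
    F=np.diag([1.,-1,-1]);R=F@E[:3,:3];t=F@E[:3,3]
    return cv2.projectPoints(np.array(P,float).reshape(-1,1,3),cv2.Rodrigues(R)[0],t,K,d)[0].reshape(-1,2)
E
python3 - <<'E'
from h import *
c=eyes.camera("top");I=c["pixels"]
crop=I[195:285,320:480];cv2.imwrite("pics/z1.png",cv2.resize(crop,None,fx=5,fy=5,interpolation=cv2.INTER_CUBIC)[:,:,::-1])
hsv=cv2.cvtColor(I,cv2.COLOR_RGB2HSV)
m=((hsv[:,:,1]<60)&(hsv[:,:,2]>110)).astype(np.uint8)
m[:, :130]=0;m[:,280:]=0;m[:100]=0;m[316:]=0
m=cv2.morphologyEx(m,cv2.MORPH_CLOSE,np.ones((5,5)))
cs,_=cv2.findContours(m,0,2);k=max(cs,key=cv2.contourArea)
hull=cv2.convexHull(k);ap=cv2.approxPolyDP(hull,6,True).reshape(-1,2);print(ap)
print(ray(c,ap,.07).round(4))
cv2.imwrite("pics/m.png",m*255)
s=eyes.camera("side")["pixels"][100:220,230:410];cv2.imwrite("pics/z2.png",cv2.resize(s,None,fx=4,fy=4,interpolation=cv2.INTER_CUBIC)[:,:,::-1])
E
```

```text
[[179 106]
 [269 118]
 [234 313]
 [206 315]
 [139 295]]
[[0.7212 0.2649 0.07  ]
 [0.6866 0.0724 0.07  ]
 [0.2939 0.1412 0.07  ]
 [0.2902 0.1966 0.07  ]
 [0.3286 0.334  0.07  ]]
```

View pics/z1.png

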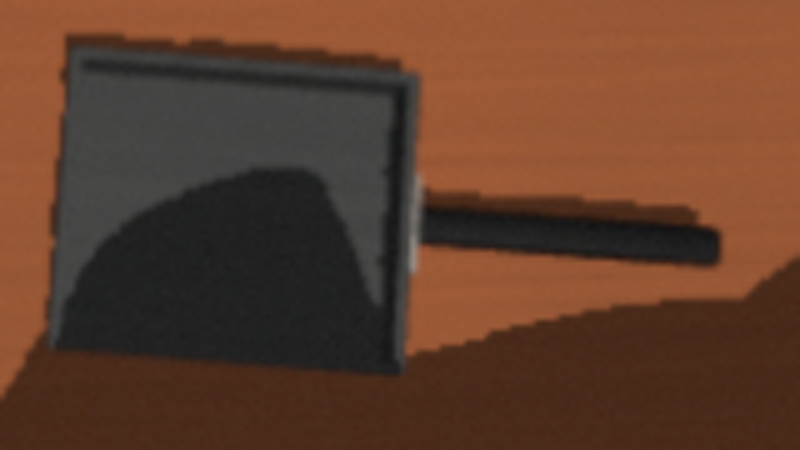

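View pics/z2.png

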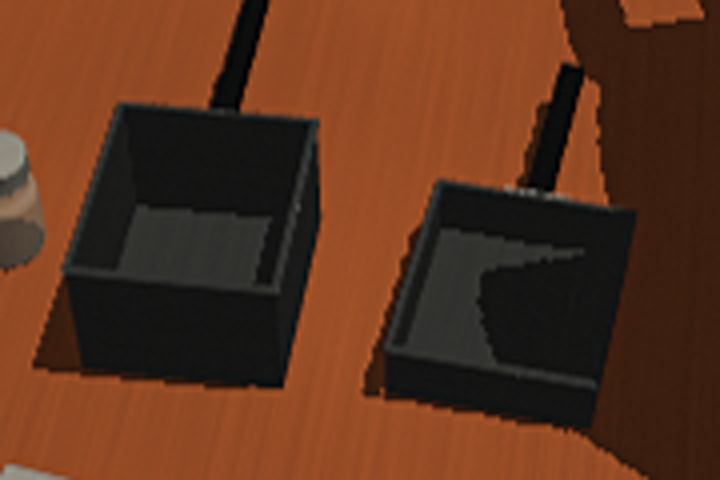

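```bash
python3 - <<'E'
from h import *
c=eyes.camera("top");I=c["pixels"]
f=lambda a:(np.array(a,float)+.5)/5-.5+[320,195]
P=ray(c,f([(72,47),(417,75),(402,372),(52,348)]),.04)
print(P.round(4)); print("center",P.mean(0), "sides",[np.linalg.norm(P[i]-P[i-1]).round(4) for i in range(4)])
ax=(P[0]+P[3]-P[1]-P[2]);print("yaw",np.degrees(np.arctan2(ax[1],ax[0])))
e=(P[0]+P[1]-P[2]-P[3]);print("yaw2",np.degrees(np.arctan2(e[1],e[0]))+90)
H=ray(c,f([(425,224),(719,245)]),.036);d=H[0]-H[1];print(H,np.degrees(np.arctan2(d[1],d[0])))
D=ray(c,[(330,115),(401,113),(401,179),(331,180)],.085);print("deep rim",D.round(4))
D=ray(c,[(404,143),(463,142)],.076);print("deep handle",D.round(4))
crop=I[95:335,130:290];cv2.imwrite("pics/z3.png",cv2.resize(crop,None,fx=2.5,fy=2.5,interpolation=cv2.INTER_CUBIC)[:,:,::-1])
s=eyes.camera("side")["pixels"][200:390,170:460];cv2.imwrite("pics/z4.png",cv2.resize(s,None,fx=2.5,fy=2.5,interpolation=cv2.INTER_CUBIC)[:,:,::-1])
E
```

```text
[[ 0.5083 -0.0575  0.04  ]
 [ 0.4933 -0.198   0.04  ]
 [ 0.3732 -0.1863  0.04  ]
 [ 0.3862 -0.0464  0.04  ]]
center [ 0.44025638 -0.1220546   0.04      ] sides [np.float64(0.1226), np.float64(0.1413), np.float64(0.1206), np.float64(0.1404)]
yaw 84.30008540141024
yaw2 84.62671616479162
[[ 0.43270214 -0.19891027  0.036     ]
 [ 0.42070992 -0.31923539  0.036     ]] 84.30840426903214
deep rim [[ 0.6837 -0.0537  0.085 ]
 [ 0.6845 -0.1979  0.085 ]
 [ 0.5474 -0.1901  0.085 ]
 [ 0.5487 -0.0523  0.085 ]]
deep handle [[ 0.6236 -0.2017  0.076 ]
 [ 0.6234 -0.3228  0.076 ]]
```

View pics/z3.png

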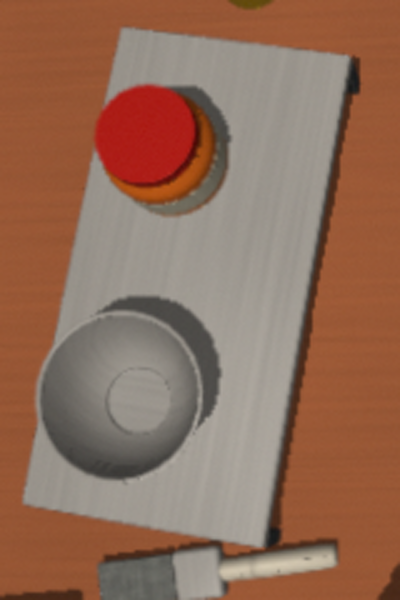

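View pics/z4.png

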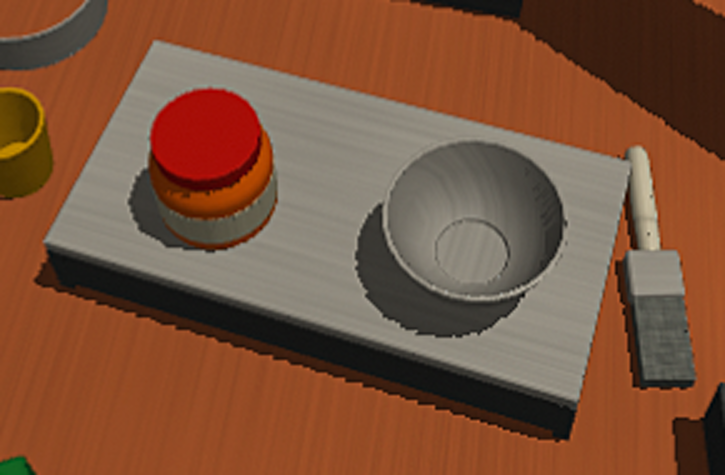

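```bash
python3 - <<'E'
from h import *
c=eyes.camera("top")
P=ray(c,(np.array([(122,28),(354,57),(267,547),(24,502)])+.5)/2.5-.5+[130,95],.07)
s=eyes.camera("side")
Q=ray(s,(np.array([(47,245),(155,41),(630,160),(575,403)])+.5)/2.5-.5+[170,200],.07)
for P in (P,Q):
    print(P.round(4),"c",P.mean(0).round(4),[np.linalg.norm(P[i]-P[i-1]).round(4) for i in range(4)])
    a=P[0]+P[3]-P[1]-P[2];b=P[0]+P[1]-P[2]-P[3]
    print(np.degrees(np.arctan2(a[1],a[0])),np.degrees(np.arctan2(b[1],b[0]))+90)
# side rim check of shallow tin
R=ray(s,(np.array([(440,183),(633,210),(597,385),(388,350)])+.5)/4-.5+[230,100],.04)
print(R.round(4),R.mean(0)); print(bot.sense()["time"])
E
```

```text
[[0.7215 0.266  0.07  ]
 [0.6876 0.0676 0.07  ]
 [0.2929 0.1363 0.07  ]
 [0.3277 0.3333 0.07  ]] c [0.5074 0.2008 0.07  ] [np.float64(0.3995), np.float64(0.2013), np.float64(0.4006), np.float64(0.2)]
80.15268742210084 80.20851881600625
[[0.7169 0.2699 0.07  ]
 [0.686  0.0738 0.07  ]
 [0.2932 0.1397 0.07  ]
 [0.3271 0.3374 0.07  ]] c [0.5058 0.2052 0.07  ] [np.float64(0.3956), np.float64(0.1986), np.float64(0.3983), np.float64(0.2006)]
80.63286143465335 80.3255724629875
[[ 0.4905 -0.1944  0.04  ]
 [ 0.3732 -0.1858  0.04  ]
 [ 0.3855 -0.0459  0.04  ]
 [ 0.5039 -0.0568  0.04  ]] [ 0.43827145 -0.12072137  0.04      ]
0.4
```

Call:
arm_command(increments="-1 22 26 -8 0 0 0.112; -1 22 26 -8 0 0 0.112; -1 22 26 -8 0 0 0.112; -1 22 26 -8 0 0 0.112; -1 22 26 -8 0 0 0.112")

```text
time: 0.82
tcp_pos: [0.3105, -0.408, 0.1927]
ee_rot: [[0.606, 0.795, 0.0], [0.795, -0.606, -0.0], [-0.0, 0.0, -1.0]]
ft_force: [-0.1, -0.7, 0.1]
gripper_width: 0.998
```

Call:
arm_command(increments="-1 22 26 -8 0 0 0.112; -1 22 26 -8 0 0 0.112; -1 22 26 -8 0 0 0.112; -1 22 26 -8 0 0 0.112; -1 22 26 -8 0 0 0.112")

```text
time: 1.23
tcp_pos: [0.4207, -0.2778, 0.1528]
ee_rot: [[0.09, 0.996, 0.001], [0.996, -0.09, -0.0], [-0.0, 0.001, -1.0]]
ft_force: [0.3, -0.7, -0.2]
gripper_width: 1.002
```

```bash
cat > st.py <<'E'
from h import *
s=bot.sense();R=np.array(s["ee_rot"])
print(s["time"],np.round(s["tcp_pos"],4),"yang",np.degrees(np.arctan2(R[1,1],R[0,1])).round(2),"z",R[:,2].round(3),"F",np.round(s["ft_force"],1),s["gripper_width"],np.round(s["joints"],2))
E
python3 st.py
```

```text
1.2333 [ 0.4207 -0.2778  0.1528] yang -5.18 z [ 0.001 -0.    -1.   ] F [ 0.3 -0.7 -0.2] 1.0016742337104636 [-0.61  0.28  1.85  0.    1.02 -0.52]
```

Call:
arm_command(increments="-1 3.5 -3 -25 0 0 -0.007; -1 0 0 -25 0 0 0; -1 0 0 -25 0 0 0; -1 0 0 -20 0 0 0; -1 0 0 -10 0 0 0")

```text
time: 1.65
tcp_pos: [0.4222, -0.2812, 0.0458]
ee_rot: [[0.102, 0.995, -0.003], [0.995, -0.102, 0.002], [0.002, -0.003, -1.0]]
ft_force: [-0.1, -0.3, -0.1]
gripper_width: 1.0
```

```bash
python3 - <<'E'
from h import *
for n in ["wrist","side"]:
    cv2.imwrite(f"pics/{n}1.png",eyes.camera(n)["pixels"][:,:,::-1])
E
python3 st.py
```

```text
1.75 [ 0.4224 -0.2816  0.0466] yang -5.9 z [-0.003  0.002 -1.   ] F [-1.1  0.4  0.4] 1.0039062386251567 [-0.61  0.41  1.96  0.    0.77 -0.51]
```

View pics/wrist1.png

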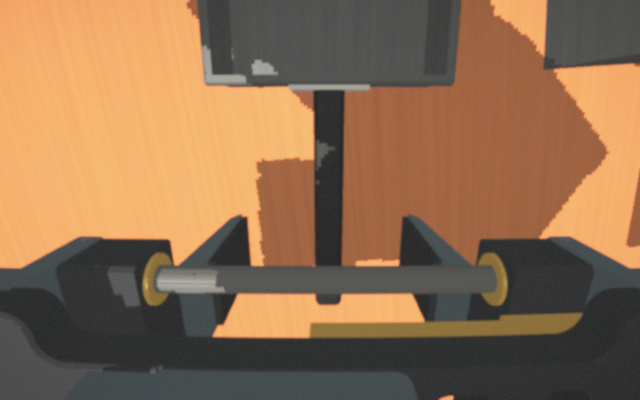

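View pics/side1.png

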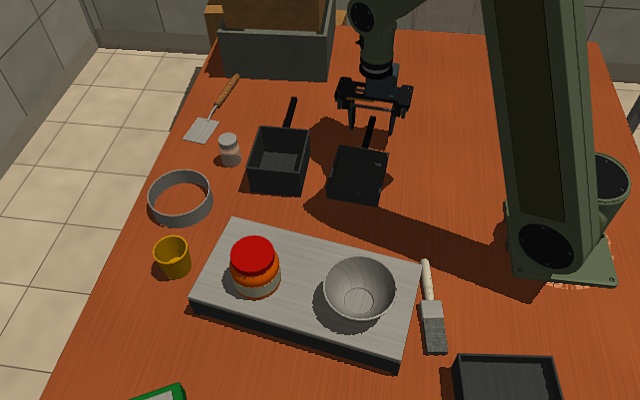

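The wrist view shows the handle (column about 329) centred between the fingers (inner edges at about 245 and 405) and parallel to them. The side view shows the gripper straddling the handle, clear of the deep tin. I'll lower and close.

Call:
arm_command(increments="-1 1 1 -8 0 0 0; -1 0 0 -8 0 0 0; -1 0 0 0 0 0 0; 1 0 0 0 0 0 0; 1 0 0 0 0 0 0")

```text
time: 2.17
tcp_pos: [0.4245, -0.2815, 0.0325]
ee_rot: [[0.103, 0.995, 0.001], [0.995, -0.103, -0.001], [-0.001, 0.001, -1.0]]
ft_force: [0.6, 1.0, 0.2]
gripper_width: 0.882
```

Call:
arm_command(increments="1 0 0 0 0 0 0; 1 0 0 0 0 0 0; 1 0 0 0 0 0 0; 1 0 0 0 0 0 0; 1 0 0 0 0 0 0")

```text
time: 2.58
tcp_pos: [0.4243, -0.2812, 0.0321]
ee_rot: [[0.103, 0.995, 0.0], [0.995, -0.103, -0.0], [-0.0, 0.0, -1.0]]
ft_force: [0.6, 0.2, 0.1]
gripper_width: 0.518
```

```bash
python3 st.py; python3 - <<'E'
from h import *
cv2.imwrite(f"pics/w2.png",eyes.camera("wrist")["pixels"][:,:,::-1])
E
```

```text
2.5833 [ 0.4243 -0.2812  0.0321] yang -5.9 z [ 0. -0. -1.] F [0.6 0.2 0.1] 0.5176753235535416 [-0.61  0.44  1.98  0.    0.73 -0.51]
```

View pics/w2.png

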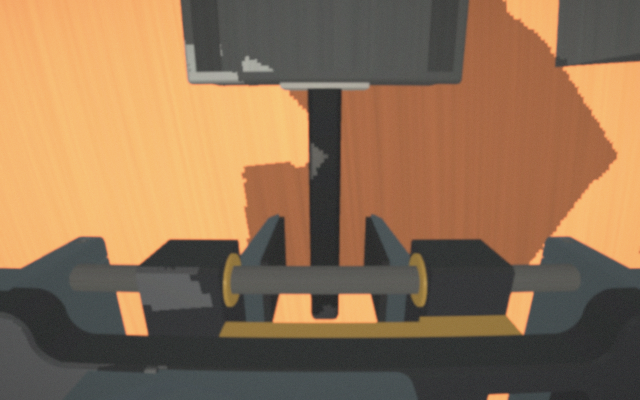

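The fingers are still closing around the handle, which stays centred. I'll keep closing.

Call:
arm_command(increments="1 0 0 -1.5 0 0 0; 1 0 0 0 0 0 0; 1 0 0 0 0 0 0; 1 0 0 0 0 0 0; 1 0 0 0 0 0 0")

```text
time: 3.05
tcp_pos: [0.4242, -0.2812, 0.0304]
ee_rot: [[0.103, 0.995, -0.0], [0.995, -0.103, 0.0], [0.0, -0.0, -1.0]]
ft_force: [0.4, 0.4, 0.0]
gripper_width: 0.174
```

Call:
arm_command(increments="1 0 0 0 0 0 0; 1 0 0 0 0 0 0; 1 0 0 0 0 0 0; 1 0 0 0 0 0 0; 1 0 0 0 0 0 0")

```text
time: 3.47
tcp_pos: [0.4242, -0.2812, 0.0304]
ee_rot: [[0.103, 0.995, -0.0], [0.995, -0.103, 0.0], [0.0, -0.0, -1.0]]
ft_force: [-0.4, 0.1, -1.5]
gripper_width: 0.175
```

Call:
arm_command(increments="1 -1.6 14.8 0 0 0 -0.0066; 1 -1.6 14.8 0 0 0 -0.0066; 1 -1.6 14.8 0 0 0 -0.0066; 1 -1.6 14.8 0 0 0 -0.0066; 1 -1.6 14.8 0 0 0 -0.0066")

```text
time: 3.88
tcp_pos: [0.4165, -0.2072, 0.0307]
ee_rot: [[0.136, 0.991, 0.001], [0.991, -0.136, -0.001], [-0.001, 0.001, -1.0]]
ft_force: [0.6, -2.4, -0.6]
gripper_width: 0.174
```

Call:
arm_command(increments="1 -1.6 14.8 0 0 0 -0.0066; 1 -1.6 14.8 0 0 0 -0.0066; 1 -1.6 14.8 0 0 0 -0.0066; 1 -1.6 14.8 0 0 0 -0.0066; 1 -1.6 14.8 0 0 0 -0.0066")

```text
time: 4.3
tcp_pos: [0.4085, -0.133, 0.0306]
ee_rot: [[0.169, 0.986, 0.001], [0.986, -0.169, -0.001], [-0.001, 0.001, -1.0]]
ft_force: [0.5, -1.1, -1.5]
gripper_width: 0.173
```

Call:
arm_command(increments="1 0 0 0 0 0 0; 1 0 0 0 0 0 0")

```text
time: 4.47
tcp_pos: [0.4081, -0.1327, 0.0305]
ee_rot: [[0.167, 0.986, -0.0], [0.986, -0.167, 0.0], [0.0, -0.0, -1.0]]
ft_force: [0.5, 1.9, -1.0]
gripper_width: 0.175
```

```bash
python3 st.py; python3 - <<'E'
from h import *
c=eyes.camera("top")
cv2.imwrite(f"pics/t3.png",c["pixels"][:,:,::-1])
crop=c["pixels"][180:300,225:425];cv2.imwrite("pics/t3z.png",cv2.resize(crop,None,fx=4,fy=4,interpolation=cv2.INTER_CUBIC)[:,:,::-1])
E
```

```text
4.4667 [ 0.4081 -0.1327  0.0305] yang -9.6 z [-0.  0. -1.] F [ 0.5  1.9 -1. ] 0.17472700080252376 [-0.34  0.35  2.16  0.    0.64 -0.17]
```

View pics/t3.png

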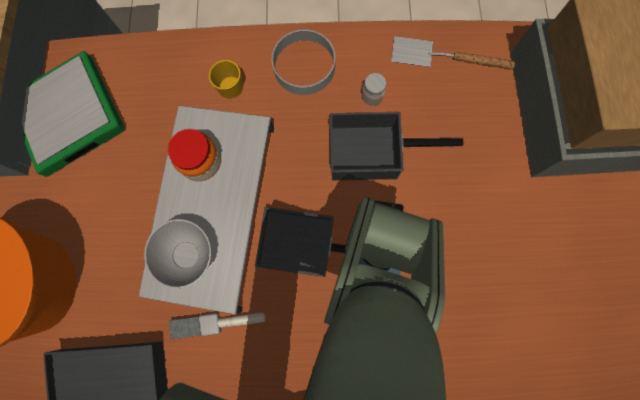

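View pics/t3z.png

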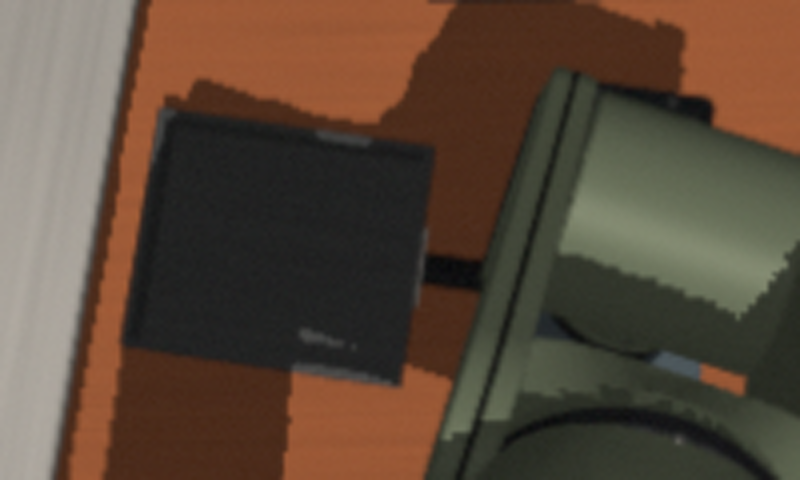

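```bash
python3 - <<'E'
from h import *
c=eyes.camera("top")
P=ray(c,(np.array([(162,108),(434,147),(401,385),(123,346)])+.5)/4-.5+[225,180],.04)
print(P.round(4),"c",P.mean(0).round(4))
a=P[0]+P[3]-P[1]-P[2];b=P[0]+P[1]-P[2]-P[3]
print(np.degrees(np.arctan2(a[1],a[0])),np.degrees(np.arctan2(b[1],b[0]))+90)
s=np.radians(80.3);S=np.array([[np.cos(s),np.sin(s)],[-np.sin(s),np.cos(s)]])
print("shelf frame",S@(P.mean(0)[:2]-[.5065,.203]), S@(np.array(bot.sense()["tcp_pos"])[:2]-[.5065,.203]))
cv2.imwrite("pics/s3.png",eyes.camera("side")["pixels"][:,:,::-1])
E
```

```text
[[ 0.5062  0.0839  0.04  ]
 [ 0.4828 -0.0551  0.04  ]
 [ 0.3632 -0.0357  0.04  ]
 [ 0.385   0.1039  0.04  ]] c [0.4343 0.0243 0.04  ]
80.78481504352547 80.70945912126959
shelf frame [-0.18832216  0.04105567] [-0.34814289  0.0403102 ]
```

View pics/s3.png

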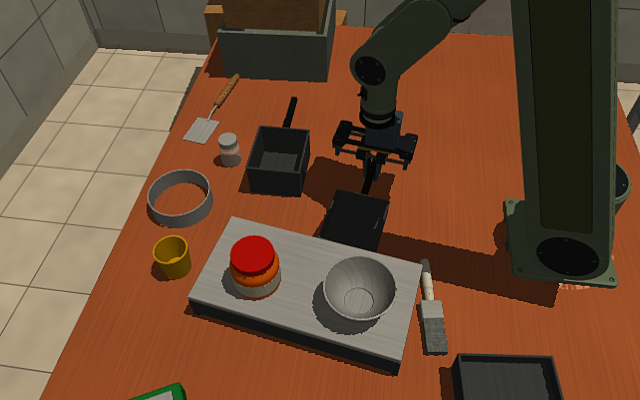

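The tin is held at 80.7° against the shelf's 80.3°, in line with the opening and 40 mm to one side of its centre. Its path is clear, so I'll slide it in.

Call:
arm_command(increments="1 2.5 14.8 0 0 0 -0.006; 1 2.5 14.8 0 0 0 0; 1 2.5 14.8 0 0 0 0; 1 2.5 14.8 0 0 0 0; 1 2.5 14.8 0 0 0 0")

```text
time: 5.03
tcp_pos: [0.4213, -0.0598, 0.0306]
ee_rot: [[0.175, 0.985, 0.001], [0.985, -0.175, -0.001], [-0.001, 0.001, -1.0]]
ft_force: [-0.7, -2.0, -1.5]
gripper_width: 0.175
```

Call:
arm_command(increments="1 2.5 14.8 0 0 0 0; 1 2.5 14.8 0 0 0 0; 1 2.5 14.8 0 0 0 0; 1 0 0 0 0 0 0")

```text
time: 5.37
tcp_pos: [0.4292, -0.0139, 0.0305]
ee_rot: [[0.173, 0.985, 0.001], [0.985, -0.173, 0.0], [0.0, 0.001, -1.0]]
ft_force: [1.0, 1.6, -2.1]
gripper_width: 0.171
```

```bash
python3 st.py; python3 - <<'E'
from h import *
cv2.imwrite("pics/s4.png",eyes.camera("side")["pixels"][:,:,::-1])
E
```

```text
5.3667 [ 0.4292 -0.0139  0.0305] yang -9.97 z [ 0.001  0.    -1.   ] F [ 1.   1.6 -2.1] 0.17072987107799056 [-0.06  0.35  2.16  0.    0.64  0.11]
```

View pics/s4.png

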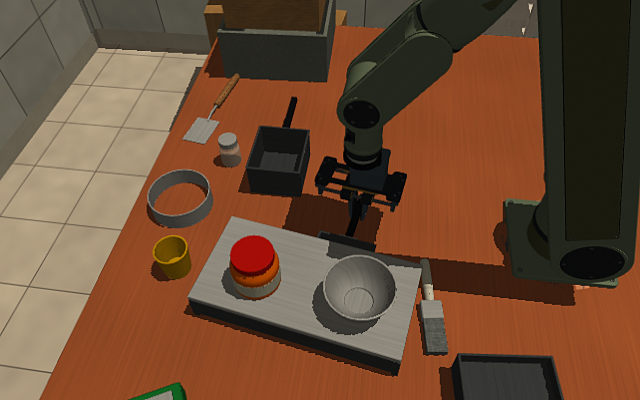

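It is entering freely (side view, tin's rear part still out at about 350,240). Next is the last 58 mm, checking the forces before I open.

Call:
arm_command(increments="1 2.4 14.5 0 0 0 0; 1 2.4 14.5 0 0 0 0; 1 2.4 14.5 0 0 0 0; 1 2.4 14.5 0 0 0 0; 1 0 0 0 0 0 0")

```text
time: 5.83
tcp_pos: [0.4386, 0.0436, 0.0305]
ee_rot: [[0.173, 0.985, 0.001], [0.985, -0.173, 0.0], [0.0, 0.001, -1.0]]
ft_force: [2.0, 1.7, -2.0]
gripper_width: 0.174
```

```bash
python3 st.py; python3 - <<'E'
from h import *
for n in ("side","wrist","top"): cv2.imwrite(f"pics/{n}5.png",eyes.camera(n)["pixels"][:,:,::-1])
E
```

```text
5.8333 [0.4386 0.0436 0.0305] yang -9.98 z [ 0.001  0.    -1.   ] F [ 2.   1.7 -2. ] 0.17426291836487884 [0.07 0.36 2.13 0.   0.65 0.25]
```

View pics/wrist5.png

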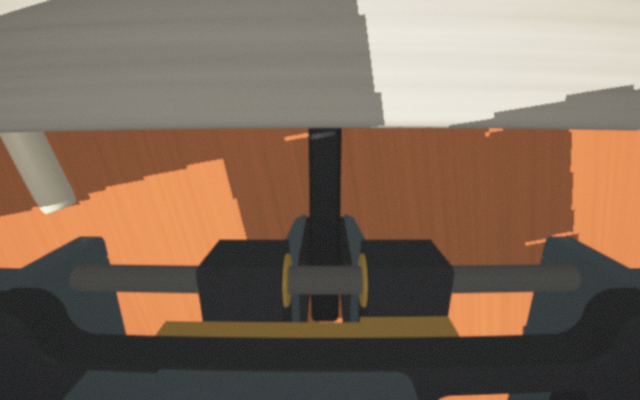

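View pics/side5.png

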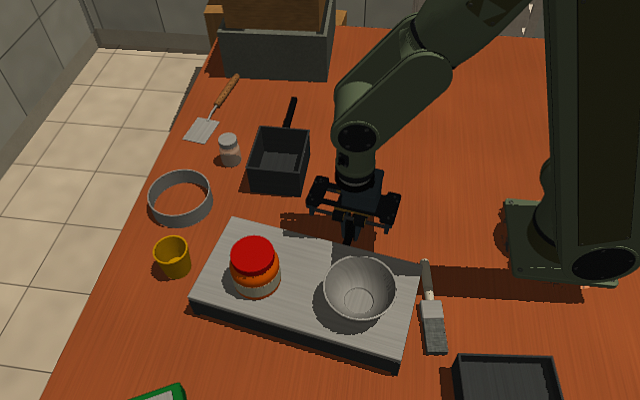

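The wrist view shows the shelf edge almost level (rows 131 to 126), with the handle leaving it squarely at columns 309–341 and no tin body in view outside. I'll open and rise.

Call:
arm_command(increments="0 0 0 0 0 0 0; 0 0 0 0 0 0 0; 0 0 0 0 0 0 0; 0 0 0 0 0 0 0; 0 0 0 0 0 0 0")

```text
time: 6.4
tcp_pos: [0.4379, 0.0429, 0.0306]
ee_rot: [[0.174, 0.985, 0.0], [0.985, -0.174, -0.0], [-0.0, 0.0, -1.0]]
ft_force: [-0.5, -0.7, -0.9]
gripper_width: 0.489
```

Call:
arm_command(increments="0 0 0 0 0 0 0; 0 0 0 0 0 0 0; 0 0 0 0 0 0 0; 0 0 0 5 0 0 0; 0 0 0 10 0 0 0")

```text
time: 6.82
tcp_pos: [0.437, 0.0432, 0.0451]
ee_rot: [[0.174, 0.985, -0.002], [0.985, -0.174, -0.0], [-0.001, -0.002, -1.0]]
ft_force: [0.3, 0.3, 0.1]
gripper_width: 0.5
```

Call:
arm_command(increments="0 -2 -10 30 0 0 0; 0 -2 -10 30 0 0 0; 0 -3 -20 30 0 0 0; 0 -3 -20 30 0 0 0; 0 -3 -20 30 0 0 0")

```text
time: 7.23
tcp_pos: [0.4243, -0.0374, 0.1974]
ee_rot: [[0.173, 0.985, 0.001], [0.985, -0.173, -0.0], [-0.0, 0.001, -1.0]]
ft_force: [2.2, -0.4, -0.7]
gripper_width: 0.502
```

Call:
arm_command(increments="0 -3 -35 10 0 0 0; 0 -3 -35 10 0 0 0; 0 -3 -35 0 0 0 0; 0 -3 -35 0 0 0 0; 0 -3 -35 0 0 0 0")

```text
time: 7.65
tcp_pos: [0.4093, -0.2133, 0.2163]
ee_rot: [[0.174, 0.985, 0.001], [0.985, -0.174, -0.001], [-0.0, 0.001, -1.0]]
ft_force: [0.6, 0.7, -0.6]
gripper_width: 0.498
```

```bash
python3 st.py; python3 - <<'E'
from h import *
I=eyes.camera("top")["pixels"];cv2.imwrite("pics/t6.png",I[:,:,::-1])
crop=I[180:300,220:400];cv2.imwrite("pics/t6z.png",cv2.resize(crop,None,fx=4,fy=4,interpolation=cv2.INTER_CUBIC)[:,:,::-1])
E
```

```text
7.65 [ 0.4093 -0.2133  0.2163] yang -10.02 z [ 0.001 -0.001 -1.   ] F [ 0.6  0.7 -0.6] 0.49787274300777784 [-0.51  0.15  1.84  0.    1.15 -0.33]
```

View pics/t6.png

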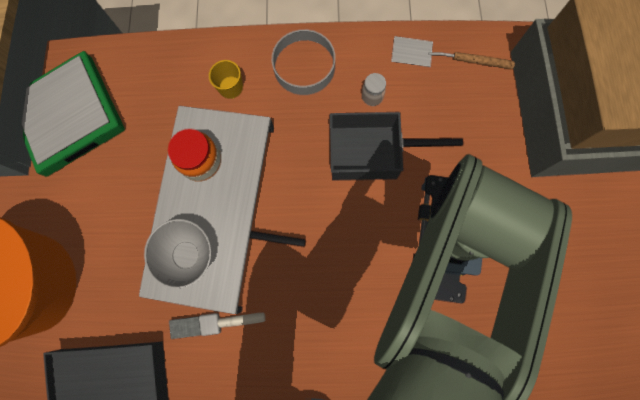

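View pics/t6z.png

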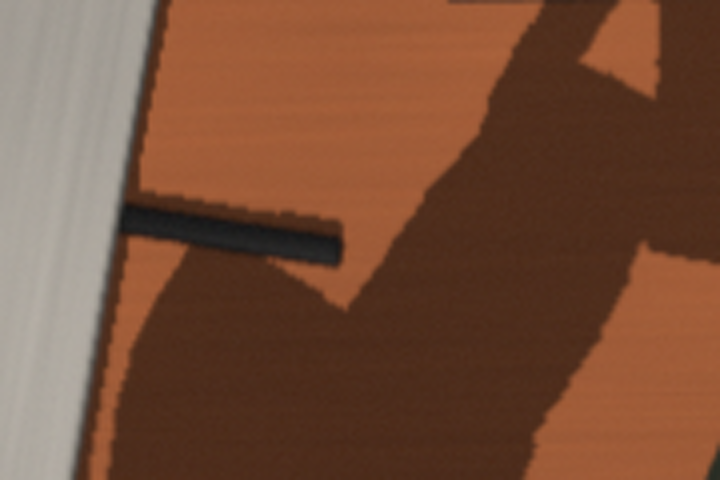

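```bash
python3 - <<'E'
from h import *
c=eyes.camera("top")
P=ray(c,(np.array([(128,218),(342,249)])+.5)/4-.5+[220,180],.036)
d=P[0]-P[1];print(P.round(4),"handle yaw",np.degrees(np.arctan2(d[1],d[0])))
s=np.radians(80.3);S=np.array([[np.cos(s),np.sin(s)],[-np.sin(s),np.cos(s)]])
t=S@(P[1][:2]-[.5065,.203]);print("tip shelf",t,"centre x",t[0]+.2)
E
```

```text
[[0.4504 0.1123 0.036 ]
 [0.4325 0.003  0.036 ]] handle yaw 80.66706817888655
tip shelf [-0.20966111  0.03927872] centre x -0.009661109048311384
```

```bash
python3 -c "
from cell import bot
print(bot.hand_in())"
```

```text
the job is handed in; nothing more can be done
None
```

I gripped the shallow tin by its handle, turned it about 4° to line up with the shelf, slid it in, let go and backed the arm away. I handed the job in at about 8 s; it reports no verdict.

- **Position:** the last top-camera check put the tin's centre 10 mm in front of the shelf's centre. The tin therefore spans about −80 to +60 mm along the shelf, roughly 20 mm inside the front edge and 30 mm short of the back bar. It sits about 40 mm to one side of the shelf's middle, which kept the gripper clear of the deep tin.
- **Squareness:** only the handle sticks out, at 80.7° against the shelf's 80.3°. That 0.4° is within what I can measure.
- **Deep tin and other objects:** the deep tin, bowl, tub and brush look unmoved in the pictures.
- **Forces:** the wrist force stayed within about 3 N in every reading.
- **Disagreement between cameras:** the top and side views differed by about 4 mm on the shelf's centre and 0.3° on its angle. I used values in between.

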